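# Prop the plaster bird's wing with a screw jack

## Robot

A 7-joint arm with a two-finger parallel gripper is mounted at the origin on the work surface. World frame = base frame: x ahead of the robot, y to its left, z up, the work surface at z = 0. Lengths are in m, angles in rad, forces in N, time in s.
With the tool pointing down it reaches from about 0.425 to 0.875 m from the base axis. Payload 4.7 kg.
Tool frame: the origin (TCP) lies at the very end of the fingers, on their centre line; the grasp point (between the pads) lies 19 mm behind it; z points along the fingers, y is the direction in which the jaws open and shut (so a half turn about z gives the same grasp; the last joint's range is limited). The gripper opens to 87 mm and grips with 3 to 60 N. Pads are 19 mm wide; open, the fingers measure 117 mm over their backs; the gripper's body (75 mm by 190 mm) begins 51 mm behind the grasp point.
Start: joints at [1.181, 0.321, -0.07, 1.45, 0.023, 1.371, -0.057], TCP at [0.255, -0.598, 0.223] pointing down, gripper open.
Joint ranges: [-2.86, 2.86], [-0.3, 2.09], [-1.38, 1.24], [0.06, 2.45], [-1.56, 4.7], [0.09, 2.05], [-2.69, 2.69]. Speed limits (rad/s): [2.57, 2.57, 3.14, 3.14, 3.14, 3.14, 3.14].

## Interface

Orientations are given as a rotation vector (axis times angle).
In Python, from bench import * gives the robot as it stands.
- The arm moves only by the shell command python3 -m jog 'ROWS' [OPENING] [FORCE]. ROWS is JSON, a list of rows, each a list of 4 numbers: the shift along the world's x, y, z in mm, then the turn about the world's z in rad. In form: [[x, y, z, twist], ...]. A call has exactly 8 rows; each row is the pose to reach, as a shift and turn from the pose commanded when the call began; what a row does not reach only later rows make up. A row lasts 1/8 s, in which the tool goes at most 62.5 mm and 10.7 degrees, less where a joint would pass 70% of its speed; a pose out of reach is approached as far as the arm can. A call with a gripper value outside its range is refused whole. OPENING is the opening, from -1 (shut) to 1 (fully open), set as the call begins (- or left out, the last holds). The fingers move at their own pace and stop on an object; FORCE is the grip in N (left out, the last holds). Time passes only in rows, so rows that repeat a pose let the fingers close, or fill a call up. It gives the time, the measured TCP pose, the force and the opening at its end, in the units of the state.
- get_state(): the state, without advancing time (a new reading comes with each control period).
- get_image(name): name is "scene" or "side" or "wrist"; returns a dict with "image" (400x640x3 uint8, red, green, blue), "fx", "fy", "cx", "cy" (pixels), "position" and "rotation" of the camera in the world; the wrist camera has in their place "tool_from_camera" (4x4, takes a point from camera to tool coordinates, whose origin is the TCP and whose axes are the flange's). Camera axes: x right, y down, z forward; pixel columns grow to the right and rows downward; lengths in m; the calibration is good to about 2 mm. A picture is of the moment at which its call begins: read the wrist's pose just before it. There is no depth.
- close_job(): hands the job in, once; it reports no verdict.
The state is a dict: "time": time; "joint_positions": joint angles; "qd": joint speeds; "joint_torque": joint torques, N m; "position": TCP position; "tool_rot": TCP orientation; "ft_force": force on the tool from outside, world axes, zero at the start; "torque": the same for the moment, N m; "grip_width": opening from 0.0 (shut) to 1.0 (fully open).
Only numpy, scipy, OpenCV 4.12 (cv2) and the standard library are available. Lean on these libraries where they do the work, as an engineer would, in place of code of your own. Each camera call takes 0.05 s, during which the arm holds its last target. There are 200 camera calls.

## Task

The outstretched wing of the plaster bird needs a prop before anyone works on it. Push the scissor jack along the table until its platform stands centred under the outer part of the wing, then wind its four-armed handle until the platform just touches the wing and bears on it lightly: the plaster cracks if the wing is forced or knocked. Leave the jack standing there, and the tub, its lid, the brush and the mug where they are.

Things in the scene. Friction and masses are not known exactly. Their poses are not given: they have to be found in the camera images.
- bird: White plaster bird, 300 mm high, fixed on a plywood plinth 170 mm square; origin at table height near the plinth's middle, z up. Its outstretched wing runs 310 mm along its own -y axis, about 170 mm up; the outer part is a panel 165 mm long, 72 wide, 14 thick, flat below. The wing droops or lifts up to 2 degrees (unmeasured); it springs 1 mm for each 4 to 17 N and cracks at some 35 N.
- prop_spot (a point): The spot to be propped, in plan: under the middle of the outer wing panel, 220 mm from the bird's origin along its -y axis. It moves with the bird but not with the wing's droop: it lies 162 mm above the table, and the true underside there is up to 7 mm higher or lower.
- jack: Loose scissor lab jack, 0.8 to 1.3 kg, aluminium and steel: base plate 160 mm (its x) by 120 mm (its y), 12 mm high with its rubber feet, two stacked scissors, a platform of the same size on top. Origin at table height under the middle of the base, z up; the handle is on its -x side, which faces the robot. It slides on the table with a push of about 4 to 9 N.
- jack_platform: The jack's platform, a 160 x 120 mm plate with 3 mm of cork on top; rises and falls straight along the jack's z. Origin 16 mm below the middle of its top face.
- platform_top (a point): Middle of the platform's top face; 137 mm above the table at the start. Once under the wing it must rise 16 to 32 mm to touch.
- handle_hub (a point): Centre of the handle in the plane of its four arms, on the jack's -x axis 130 mm from its middle (50 mm before the platform's edge), 69 mm above the table at first; rises half as much as the platform. Axes as the jack's. Hub: cylinder along x, 32 mm across, 28 long (flat end 14 mm before this point). Arms: 9 mm rods 90 degrees apart with 15 mm balls, centred 38 mm from the axis.
- jack_handle (a joint): Turn of the handle about the jack's +x axis, rad: 0 at the start, arms at 45 degrees to the vertical; grows to 7.5, clockwise as seen facing it (arms on the right, -y, go down), raising the platform 6 mm per rad. Free it takes about 2 N at a ball and stays where left; each newton on the platform adds 0.16 N, and above some 5 N the load turns it back a little when let go.
- tub: Bystander: white plastic tub of plaster, 114 mm across, 95 mm high; origin at the middle of its underside.
- tub_lid: Bystander: round white lid, 116 mm across, 9 mm high, lying flat; origin at the middle of its underside.
- brush: Bystander: flat paint brush 210 mm long lying on the table along its x axis; origin at its middle.
- mug: Bystander: blue ceramic mug 82 mm across, 95 mm high; origin at the middle of its underside.

How it is judged:
By the outcome, as a careful person would: the job done as asked, in the order asked, and still so for the second after the job is handed in, with the robot touching nothing.
It also fails if it takes over 72 s, if anything falls off the work surface, if the arm or the gripper's body presses on something with over 40 N, if the wrist force passes 120 N, or if a joint passes its speed limit or range.

## Working session

There is one attempt and no reset: what is moved stays moved. The work goes in short steps, Python scripts to look and compute and a shell command to move; the robot and the scene stay as the last step left them, time stands still between calls to the robot, and variables do not carry over. Pictures are saved under pics/ and viewed, about 8 in all and at most 12, crops included, and the job is handed in when it is done.

```bash
mkdir -p pics; ls
cat > h.py <<'E'
from bench import *
import numpy as np, cv2
from scipy.spatial.transform import Rotation as R
def snap(n,f):
    s=get_state(); d=get_image(n); cv2.imwrite('pics/'+f,d['image'][:,:,::-1])
    if n=='wrist':
        T=np.array(d['tool_from_camera']); Rt=R.from_rotvec(s['tool_rot']).as_matrix()
        d['rotation']=Rt@T[:3,:3]; d['position']=Rt@T[:3,3]+np.array(s['position'])
    d['rotation']=np.array(d['rotation']);d['position']=np.array(d['position'])
    np.savez('pics/'+f+'.npz',**{k:np.array(d[k]) for k in ('fx','fy','cx','cy','position','rotation')})
    return d
def load(f): return np.load('pics/'+f+'.npz')
def ray(d,u,v):
    r=d['rotation']@np.array([(u-d['cx'])/d['fx'],(v-d['cy'])/d['fy'],1]); return d['position'],r/np.linalg.norm(r)
def onz(d,u,v,z):
    p,r=ray(d,u,v); return p+r*(z-p[2])/r[2]
def proj(d,P):
    q=d['rotation'].T@(np.array(P)-d['position']); return np.array([d['fx']*q[0]/q[2]+d['cx'],d['fy']*q[1]/q[2]+d['cy']])
def cross(d1,a,d2,b):
    p,r=ray(d1,*a);q,s=ray(d2,*b)
    t=np.linalg.lstsq(np.c_[r,-s],q-p,rcond=None)[0]
    A=p+r*t[0];B=q+s*t[1]; return (A+B)/2,np.linalg.norm(A-B)
E
python3 - <<'E'
from h import *
ds=[snap(n,n+'0.png') for n in('scene','side')]
for d in ds: print(d['position'],d['rotation'][:,2],d['fx'])
s=get_state();print(s)
E
```

```text
picsTraceback (most recent call last):
  File "<stdin>", line 3, in <module>
IndexError: too many indices for array: array is 1-dimensional, but 2 were indexed
```

Run:
```python
import re
t=open('h.py').read()
t=t.replace("d['rotation']=np.array(d['rotation']);","d['rotation']=R.from_rotvec(d['rotation']).as_matrix() if np.size(d['rotation'])==3 else np.array(d['rotation']);")
open('h.py','w').write(t)
from h import *
import h
for n in('scene','side'):
    print(get_image(n)['rotation'])
    d=h.snap(n,n+'0.png')
    print(d['position'],d['rotation'],d['fx'])
print(get_state())
```

```text
[-1.82070221 -1.67268224  0.71185846]
[ 1.37062479 -0.12396323  0.91360158] [[ 0.08015042  0.69870122 -0.71090964]
 [ 0.99672611 -0.06378362  0.04968608]
 [-0.01062866 -0.71256456 -0.70152604]] 432.3420480834998
[-0.48062068  2.55450089 -1.41453917]
[0.09996514 1.14818234 0.90431337] [[-0.93111122 -0.1914084   0.310475  ]
 [-0.36472669  0.49450147 -0.7889504 ]
 [-0.00251861 -0.84783909 -0.53024762]] 514.7518818714381
{'time': 0.3, 'joint_positions': array([ 1.18113623,  0.32129168, -0.07011668,  1.4508786 ,  0.02261091,
        1.3707748 , -0.05692621]), 'qd': array([-0.0009898 , -0.00168063, -0.0021529 , -0.00341713,  0.00028956,
       -0.00227324,  0.00123231]), 'joint_torque': array([-3.78518337e-06, -4.90531683e+01, -4.02609995e-01, -3.12214708e+01,
       -6.37881202e-02,  3.87257198e-02,  1.22378528e-04]), 'position': array([ 0.25528837, -0.59759826,  0.22220681]), 'tool_rot': array([-3.07725670e+00, -6.29847011e-01,  2.75419017e-04]), 'ft_force': array([ 1.32361367,  0.23119525, -0.22674082]), 'torque': array([0.00281352, 0.02372613, 0.04374905]), 'grip_width': 1.0017990435895017}
```

View pics/scene0.png

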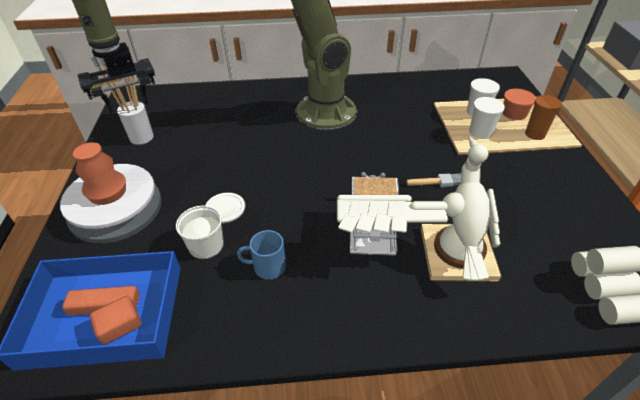

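View pics/side0.png

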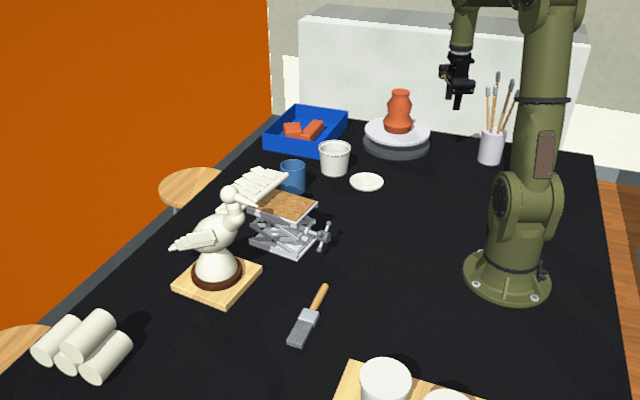

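The robot is at top in the scene picture. The bird is at about (465,235), its wing runs left to (340,210), and the jack sits below and behind the wing at about (373,215). In the side view the cork is at (285,205) and the handle at (322,236). I'll zoom in on both.

Run:
```python
import cv2,numpy as np
a=cv2.imread('pics/scene0.png')[140:290,320:520];b=cv2.imread('pics/side0.png')[150:310,165:345]
a=cv2.resize(a,None,fx=4,fy=4,interpolation=cv2.INTER_CUBIC)[:600];b=cv2.resize(b,None,fx=3.75,fy=3.75,interpolation=cv2.INTER_CUBIC)
cv2.imwrite('pics/c1.png',a);cv2.imwrite('pics/c2.png',b)
```

```text
(no output)
```

View pics/c1.png

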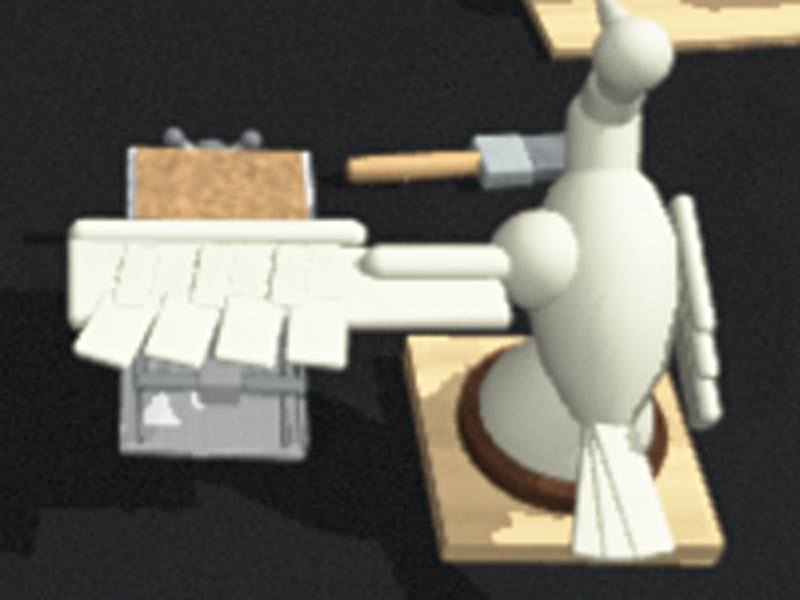

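View pics/c2.png

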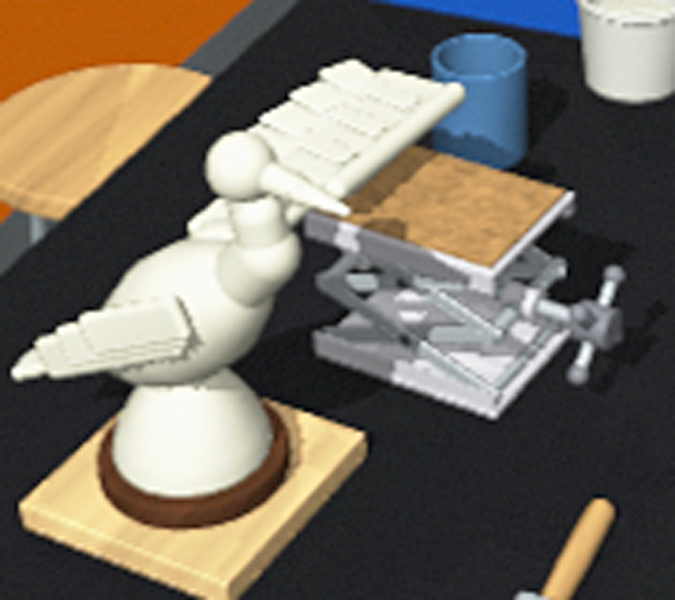

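Run:
```python
from h import *
np.set_printoptions(precision=4,suppress=True)
A,B=load('scene0.png'),load('side0.png')
a=lambda u,v:(320+u/4,140+v/4)
b=lambda u,v:(165+u/3.75,150+v/3.75)
print('plinth scene',[onz(A,*a(*p),z) for *p,z in((441,562,0),(722,562,0),(405,338,.018),(435,545,.018),(722,548,.018))])
print('plinth side',[onz(B,*b(*p),z) for *p,z in((235,600,0),(22,530,0),(365,455,0))])
print('plat scene',[onz(A,*a(*p),.137) for p in((128,147),(313,150))])
print('plat side',[onz(B,*b(*p),.137) for p in((573,192),(495,268))])
print('base scene',[onz(A,*a(*p),0.003) for p in((122,455),(307,460))])
print('base side',[onz(B,*b(*p),0.003) for p in((495,416),(316,352))])
print('hub side',onz(B,*b(600,325),.069))
print('wing tip front corner? LE tip',cross(A,a(72,232),B,b(460,92)))
print('wing scene z=.175',[onz(A,*a(*p),.175) for p in((72,228),(365,230),(72,325),(350,365))])
```

```text
plinth scene [array([0.7773, 0.1882, 0.    ]), array([0.7925, 0.3618, 0.    ]), array([0.6083, 0.2047, 0.018 ]), array([0.7765, 0.1816, 0.018 ]), array([0.794 , 0.3561, 0.018 ])]
plinth side [array([ 0.6219,  0.3721, -0.    ]), array([0.789 , 0.3664, 0.    ]), array([0.6058, 0.2123, 0.    ])]
plat scene [array([0.5271, 0.0193, 0.137 ]), array([0.5413, 0.141 , 0.137 ])]
plat side [array([0.5153, 0.0345, 0.137 ]), array([0.5314, 0.1444, 0.137 ])]
base scene [array([0.6793, 0.0006, 0.003 ]), array([0.694 , 0.1206, 0.003 ])]
base side [array([0.5347, 0.1421, 0.003 ]), array([0.6912, 0.1212, 0.003 ])]
hub side [0.4717 0.094  0.069 ]
wing tip front corner? LE tip (array([ 0.6314, -0.0292,  0.1642]), np.float64(0.0025192999482724692))
wing scene z=.175 [array([ 0.6373, -0.0309,  0.175 ]), array([0.655 , 0.1444, 0.175 ]), array([ 0.7153, -0.0394,  0.175 ]), array([0.7589, 0.1118, 0.175 ])]
```

Run:
```python
from h import *
np.set_printoptions(precision=3,suppress=True)
A,B=load('scene0.png'),load('side0.png')
for n,z,p in(('pot base',0,(142,140)),('pot brush tops',.2,(125,92)),('bust top',.2,(88,150)),('tub',0,(205,250)),('mug',0,(268,272))):print(n,onz(A,*p,z))
print('pot',onz(B,490,160,0),cross(A,(120,88),B,(497,80)))
```

```text
pot base [ 0.124 -0.656  0.   ]
pot brush tops [ 0.141 -0.645  0.2  ]
bust top [ 0.427 -0.673  0.2  ]
tub [ 0.63  -0.384  0.   ]
mug [ 0.716 -0.216  0.   ]
pot [ 0.095 -0.657  0.   ] (array([ 0.141, -0.661,  0.26 ]), np.float64(0.08337861010869717))
```

```bash
python3 -m jog '[[22,58,20,-0.06],[46,116,40,-0.13],[72,173,50,-0.2],[98,230,60,-0.26],[125,287,70,-0.33],[150,344,80,-0.4],[172,401,80,-0.46],[190,458,80,-0.525]]' -1 20; python3 -m jog '[[-2,50,0,0],[-4,100,0,0],[-6,150,0,0],[-8,190,0,0],[-10,215,0,0],[-12,227,0,0],[-12,227,0,0],[-12,227,0,0]]'
python3 - <<'E'
from h import *
d=snap('wrist','w1.png');print(d['position'],d['rotation'])
s=get_state();print(s['position'],s['ft_force'],s['joint_positions'])
E
```

```text
time: 1.3
position: [0.4443, -0.143, 0.303]
tool_rot: [3.135, -0.193, 0.002]
ft_force: [0.3, -0.5, -0.6]
grip_width: 0.172
time: 2.3
position: [0.4318, 0.0806, 0.3025]
tool_rot: [3.135, -0.194, -0.0]
ft_force: [-0.2, -0.8, -0.2]
grip_width: 0.006
[0.50470282 0.0713901  0.46457097] [[-1.22239510e-01 -9.56097669e-01 -2.66335782e-01]
 [-9.92500587e-01  1.17835791e-01  3.25163241e-02]
 [ 2.95105753e-04  2.68313199e-01 -9.63331687e-01]]
[0.43186712 0.08060693 0.30247985] [-0.83355259  0.47389202  0.44606556] [ 0.57839559 -0.17690412 -0.71186605  1.78398933 -0.11541669  1.49293713
 -1.81090083]
```

View pics/w1.png

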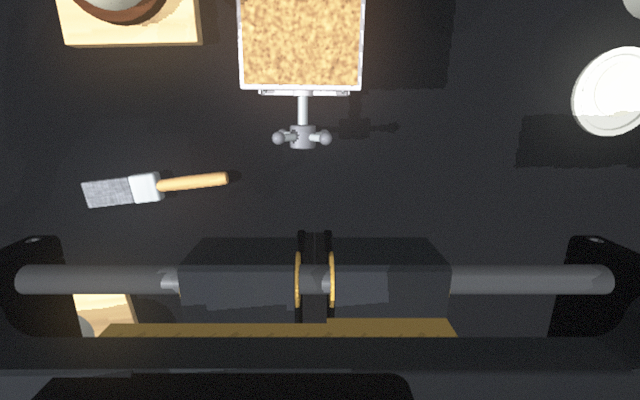

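Run:
```python
from h import *
np.set_printoptions(precision=4,suppress=True)
W=load('w1.png')
for n,z,p in(('L',.137,(238,90)),('R',.137,(361.5,90)),('ballL',.096,(279,138)),('ballR',.096,(326,138)),('hubfrontL',.069,(290,149)),('hubfrontR',.069,(315,149)),('plD',0,(67,46)),('plA',0,(202,45)),('plA',.018,(202,42)),('brush tip',.01,(229,177))):print(n,onz(W,*p,z))
```

```text
L [0.5328 0.1426 0.137 ]
R [0.518  0.0231 0.137 ]
ballL [0.4795 0.1148 0.096 ]
ballR [0.4729 0.0616 0.096 ]
hubfrontL [0.4627 0.1065 0.069 ]
hubfrontR [0.4589 0.0758 0.069 ]
plD [0.6272 0.3887 0.    ]
plA [0.6064 0.2095 0.    ]
plA [0.6059 0.2034 0.018 ]
brush tip [0.4272 0.2055 0.01  ]
```

```bash
python3 -m jog '[[0,7,-40,0],[0,14,-90,0],[0,14,-140,0],[0,14,-190,0],[0,14,-225,0],[0,14,-250,0],[0,14,-254,0],[0,14,-254,0]]'; python3 -m jog '[[5,-0.6,0,0],[10,-1.2,0,0],[14,-1.7,0,0],[17,-2.1,0,0],[20,-2.5,0,0],[22,-2.7,0,0],[24,-3,0,0],[26,-3.2,0,0]]'
```

```text
time: 3.35
position: [0.4322, 0.0957, 0.049]
tool_rot: [-3.136, 0.192, -0.0]
ft_force: [0.2, -0.3, 1.1]
grip_width: 0.011
time: 4.35
position: [0.4518, 0.0934, 0.0474]
tool_rot: [3.134, -0.189, -0.019]
ft_force: [-15.3, 1.7, 12.3]
grip_width: 0.004
```

Run:
```python
from h import *
for n in('side','wrist'):
    snap(n,n+'2.png')
a=cv2.imread('pics/side2.png')[150:310,165:345];b=cv2.imread('pics/wrist2.png')
a=cv2.resize(a,None,fx=2.2,fy=2.2,interpolation=cv2.INTER_CUBIC);b=cv2.resize(b,None,fx=.62,fy=.62,interpolation=cv2.INTER_AREA)
c=np.zeros((360,800,3),np.uint8);c[:a.shape[0],:a.shape[1]]=a[:360];c[:b.shape[0],400:400+b.shape[1]]=b[:, :400]
cv2.imwrite('pics/c3.png',c)
s=get_state();print(s['position'],s['ft_force'],s['torque'])
```

```text
[0.45210893 0.09340755 0.04752838] [-13.98750596   1.35505832  10.91729627] [ 0.21373338  2.92370421 -0.08000928]
```

View pics/c3.png

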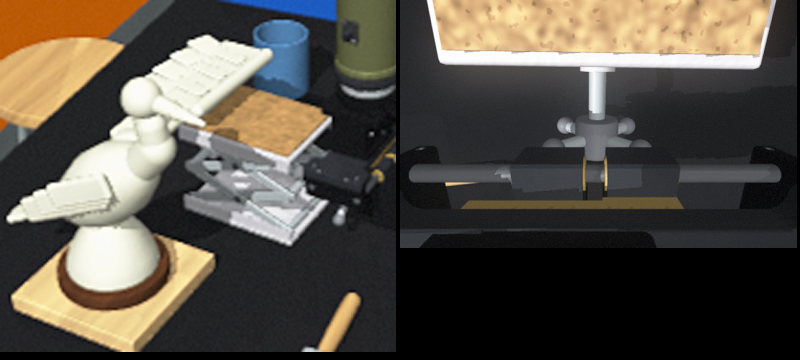

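```bash
python3 -m jog '[[0,0,1,0],[0,0,2,0],[0,0,2,0],[1,-0.1,2,0],[2,-0.2,2,0],[3,-0.4,2,0],[4,-0.5,2,0],[4,-0.5,2,0]]'
```

```text
time: 5.45
position: [0.4584, 0.0923, 0.0491]
tool_rot: [3.135, -0.19, -0.011]
ft_force: [-5.3, 0.7, -2.8]
grip_width: 0.004
```

```bash
python3 -m jog '[[5,-0.6,0,0],[10,-1.2,0,0],[15,-1.9,0,0],[20,-2.5,0,0],[24,-3,0,0],[28,-3.5,0,0],[30,-3.7,0,0],[30,-3.7,0,0]]'; python3 -m jog '[[4,-0.5,0,0],[8,-1,0,0],[12,-1.5,0,0],[16,-2,0,0],[20,-2.5,0,0],[22,-2.7,0,0],[23,-2.9,0,0],[23,-2.9,0,0]]'
python3 - <<'E'
from h import *
snap('wrist','w3.png');snap('scene','s3.png');print(get_state()['position'])
a=cv2.imread('pics/w3.png');b=cv2.imread('pics/s3.png')[140:290,320:480]
c=np.zeros((580,640,3),np.uint8);c[:180]=a[:180];c[180:]=cv2.resize(b,(640,600))[:400]
cv2.imwrite('pics/c4.png',c)
E
```

```text
time: 6.45
position: [0.4887, 0.0886, 0.0491]
tool_rot: [3.135, -0.19, -0.01]
ft_force: [-4.7, 0.2, -1.2]
grip_width: 0.003
time: 7.45
position: [0.5119, 0.0858, 0.0492]
tool_rot: [3.135, -0.19, -0.009]
ft_force: [-6.4, 0.6, -2.2]
grip_width: 0.006
[0.51187316 0.0857783  0.04918752]
```

View pics/c4.png

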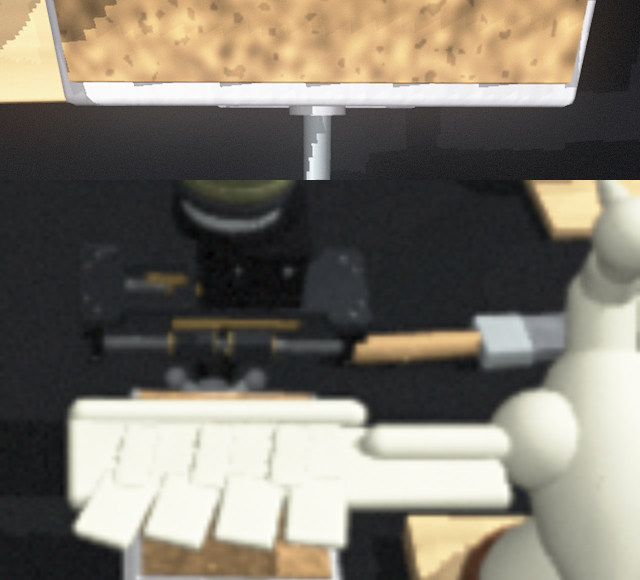

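Run:
```python
from h import *
np.set_printoptions(precision=4,suppress=True)
W=load('w3.png');S=load('s3.png')
L=onz(W,65,83,.137);r=onz(W,583,82,.137);print(L,r,np.linalg.norm(L-r))
y=(L-r)/np.linalg.norm(L-r);x=np.array([y[1],-y[0],0]);c=(L+r)/2+.08*x;print('centre',c,'yaw',np.degrees(np.arctan2(x[1],x[0])))
for p in((133,392),(315,395)):print(onz(S,320+p[0]/4,140+(p[1]-180)/4,.137))
for p in((72,402),(365,405)):print('LE',onz(S,320+p[0]/4,140+(p[1]-180)/4,.18))
for p in((140,400+180),):print(onz(S,320+p[0]/4,140+(p[1]-180)/4,.137))
```

```text
[0.5975 0.13   0.137 ] [0.5841 0.0177 0.137 ] 0.11311097850973045
centre [0.6702 0.0645 0.137 ] yaw -6.76981559493649
[0.5887 0.0144 0.137 ]
[0.602  0.1296 0.137 ]
LE [ 0.6372 -0.031   0.18  ]
LE [0.6557 0.1435 0.18  ]
[ 0.7426 -0.0023  0.137 ]
```

Run:
```python
from h import *
np.set_printoptions(precision=4,suppress=True)
im=cv2.imread('pics/w3.png');W=load('w3.png');print(W['fx'],W['position'])
for r in(5,30,60,75,82,90,100):
    g=im[r].min(axis=1).astype(int); print(r,'R',[(u,g[u]) for u in range(560,606,3)])
for c in(200,450): print(c,[(v,tuple(im[v,c])) for v in range(74,112,3)])
for r in(60,90): print(r,'L',[(u,tuple(im[r,u])) for u in range(44,84,4)])
```

```text
318.38691297529084 [0.5857 0.0768 0.2108]
5 R [(560, np.int64(111)), (563, np.int64(106)), (566, np.int64(108)), (569, np.int64(105)), (572, np.int64(101)), (575, np.int64(95)), (578, np.int64(91)), (581, np.int64(90)), (584, np.int64(93)), (587, np.int64(212)), (590, np.int64(233)), (593, np.int64(180)), (596, np.int64(30)), (599, np.int64(41)), (602, np.int64(30)), (605, np.int64(35))]
30 R [(560, np.int64(144)), (563, np.int64(152)), (566, np.int64(155)), (569, np.int64(157)), (572, np.int64(148)), (575, np.int64(140)), (578, np.int64(134)), (581, np.int64(153)), (584, np.int64(237)), (587, np.int64(194)), (590, np.int64(29)), (593, np.int64(37)), (596, np.int64(36)), (599, np.int64(39)), (602, np.int64(34)), (605, np.int64(33))]
60 R [(560, np.int64(124)), (563, np.int64(114)), (566, np.int64(105)), (569, np.int64(96)), (572, np.int64(100)), (575, np.int64(140)), (578, np.int64(185)), (581, np.int64(203)), (584, np.int64(38)), (587, np.int64(33)), (590, np.int64(39)), (593, np.int64(37)), (596, np.int64(36)), (599, np.int64(31)), (602, np.int64(35)), (605, np.int64(31))]
75 R [(5
[... 3140 characters left out ...]
0))), (72, (np.uint8(125), np.uint8(175), np.uint8(217))), (76, (np.uint8(130), np.uint8(180), np.uint8(223))), (80, (np.uint8(132), np.uint8(183), np.uint8(224)))]
90 L [(44, (np.uint8(192), np.uint8(238), np.uint8(250))), (48, (np.uint8(193), np.uint8(239), np.uint8(250))), (52, (np.uint8(190), np.uint8(238), np.uint8(249))), (56, (np.uint8(195), np.uint8(240), np.uint8(250))), (60, (np.uint8(192), np.uint8(239), np.uint8(250))), (64, (np.uint8(158), np.uint8(156), np.uint8(157))), (68, (np.uint8(189), np.uint8(185), np.uint8(189))), (72, (np.uint8(179), np.uint8(175), np.uint8(177))), (76, (np.uint8(180), np.uint8(177), np.uint8(179))), (80, (np.uint8(180), np.uint8(177), np.uint8(179)))]
```

```bash
python3 -m jog '[[3,-0.4,0,0],[6,-0.8,0,0],[8,-1,0,0],[10,-1.2,0,0],[11,-1.4,0,0],[11,-1.4,0,0],[11,-1.4,0,0],[11,-1.4,0,0]]'
```

```text
time: 8.55
position: [0.5229, 0.0844, 0.0492]
tool_rot: [3.135, -0.19, -0.009]
ft_force: [-5.6, 0.8, -1.6]
grip_width: 0.01
```

```bash
python3 -m jog '[[-20,2.4,0,0],[-45,5.4,0,0],[-48,6,40,0.15],[-48,6,80,0.32],[-48,6,110,0.5],[-48,6,110,0.68],[-48,6,110,0.86],[-48,6,110,1.04]]'; python3 -m jog '[[0,0,0,0.18],[0,0,0,0.36],[0,0,0,0.54],[0,0,0,0.72],[0,0,0,0.9],[0,0,0,1.08],[0,0,0,1.26],[0,0,0,1.44]]';python3 -m jog '[[10,-5,0,0.17],[20,-15,0,0.34],[30,-22,0,0.5],[40,-30,0,0.66],[48,-38,0,0.66],[53,-41,0,0.66],[53,-41,0,0.66],[53,-41,0,0.66]]'
python3 - <<'E'
from h import *
s=get_state();print(s['joint_positions'])
for n in('scene','side'): snap(n,n+'4.png')
a=cv2.imread('pics/scene4.png')[140:270,320:480];b=cv2.imread('pics/side4.png')[150:280,205:365]
cv2.imwrite('pics/c5.png',np.vstack([cv2.resize(a,None,fx=2.3,fy=2.3,interpolation=2),cv2.resize(b,None,fx=2.3,fy=2.3,interpolation=2)]))
E
```

```text
time: 9.55
position: [0.4783, 0.0902, 0.1609]
tool_rot: [2.811, 1.401, 0.002]
ft_force: [-0.1, -0.5, -0.1]
grip_width: 0.004
time: 10.55
position: [0.4783, 0.0903, 0.1608]
tool_rot: [1.189, 2.906, 0.001]
ft_force: [0.1, -0.6, -0.5]
grip_width: 0.003
time: 11.55
position: [0.5304, 0.0499, 0.1606]
tool_rot: [-0.193, -3.136, -0.0]
ft_force: [-0.1, 0.4, -0.1]
grip_width: 0.004
[ 0.74219022  0.22651722 -0.98571124  1.79685732  0.20025433  1.22464288
  1.14772078]
```

View pics/c5.png

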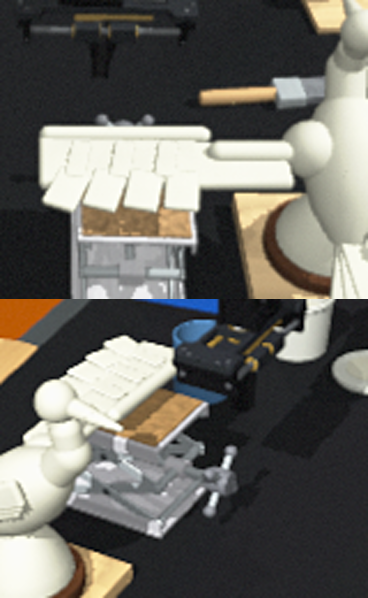

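Run:
```python
from h import *
np.set_printoptions(precision=4,suppress=True)
A,B=load('scene4.png'),load('side4.png')
a=lambda u,v:(320+u/2.3,140+v/2.3)
b=lambda u,v:(205+u/2.3,150+(v-299)/2.3)
print('plat front',[onz(A,*a(*p),.135) for p in((78,238),(197,241))])
print('plat rear side',[onz(B,*b(*p),.137) for p in((210,403),(160,444))])
print('balls scene',[onz(A,*a(*p),.096) for p in((103,119),(147,120))])
print('hub side',onz(B,*b(220,481),.069), 'balls side',onz(B,*b(231,451),.096),onz(B,*b(209,510),.042))
```

```text
plat front [array([ 0.751 , -0.0059,  0.135 ]), array([0.7652, 0.1113, 0.135 ])]
plat rear side [array([0.5823, 0.0273, 0.137 ]), array([0.6019, 0.1301, 0.137 ])]
balls scene [array([0.5454, 0.0533, 0.096 ]), array([0.5518, 0.1044, 0.096 ])]
hub side [0.5461 0.0857 0.069 ] balls side [0.5426 0.0584 0.096 ] [0.5505 0.1107 0.042 ]
```

```bash
cat > tab.py <<'E'
import numpy as np,sys
def tab(th0,th1,n,off=5):
    for th in np.linspace(np.radians(th0),np.radians(th1),n):
        k=0
        phi=np.pi/4-th
        while phi<np.radians(-16): phi+=np.pi/2
        if abs(th-np.radians(th0))<1e-9 and phi<np.radians(-10): phi+=np.pi/2
        y=-(38*np.cos(phi)+off); z=69+3*th+38*np.sin(phi)+7.5
        print('th %.0f rise %.1f  world x %.1f y %.1f z %.1f'%(np.degrees(th),6*th,547-3+.12*y,80+.9927*y,z))
E
python3 -c "
from tab import *
tab(0,60,9);tab(60,150,17);tab(150,240,17)"
```

```text
th 0 rise 0.0  world x 540.2 y 48.4 z 103.4
th 7 rise 0.8  world x 539.8 y 45.1 z 100.0
th 15 rise 1.6  world x 539.5 y 42.4 z 96.3
th 22 rise 2.4  world x 539.2 y 40.2 z 92.2
th 30 rise 3.1  world x 539.0 y 38.6 z 87.9
th 37 rise 3.9  world x 538.9 y 37.6 z 83.4
th 45 rise 4.7  world x 538.8 y 37.3 z 78.9
th 52 rise 5.5  world x 538.9 y 37.6 z 74.3
th 60 rise 6.3  world x 539.0 y 38.6 z 69.8
th 60 rise 6.3  world x 542.2 y 65.3 z 116.3
th 66 rise 6.9  world x 541.8 y 61.7 z 115.5
th 71 rise 7.5  world x 541.4 y 58.4 z 114.3
th 77 rise 8.1  world x 541.0 y 55.1 z 112.8
th 82 rise 8.6  world x 540.6 y 52.1 z 111.0
th 88 rise 9.2  world x 540.3 y 49.2 z 108.8
th 94 rise 9.8  world x 540.0 y 46.7 z 106.5
th 99 rise 10.4  world x 539.7 y 44.4 z 103.8
th 105 rise 11.0  world x 539.5 y 42.4 z 101.0
th 111 rise 11.6  world x 539.2 y 40.7 z 98.0
th 116 rise 12.2  world x 539.1 y 39.3 z 94.8
th 122 rise 12.8  world x 539.0 y 38.3 z 91.5
th 128 rise 13.4  world x 538.9 y 37.6 z 88.1
th 133 rise 13.9  world x 538.8 y 37.3 z 84.7
th 139 rise 14.5  world x 538.8 y 37.4 z 81.3
th 144 rise 15.1  wo
[... 163 characters left out ...]
.2
th 161 rise 16.9  world x 541.4 y 58.4 z 119.0
th 167 rise 17.5  world x 541.0 y 55.1 z 117.5
th 172 rise 18.1  world x 540.6 y 52.1 z 115.7
th 178 rise 18.7  world x 540.3 y 49.2 z 113.6
th 184 rise 19.2  world x 540.0 y 46.7 z 111.2
th 189 rise 19.8  world x 539.7 y 44.4 z 108.5
th 195 rise 20.4  world x 539.5 y 42.4 z 105.7
th 201 rise 21.0  world x 539.2 y 40.7 z 102.7
th 206 rise 21.6  world x 539.1 y 39.3 z 99.5
th 212 rise 22.2  world x 539.0 y 38.3 z 96.2
th 217 rise 22.8  world x 538.9 y 37.6 z 92.8
th 223 rise 23.4  world x 538.8 y 37.3 z 89.4
th 229 rise 24.0  world x 538.8 y 37.4 z 86.0
th 234 rise 24.5  world x 538.9 y 37.8 z 82.6
th 240 rise 25.1  world x 539.0 y 38.6 z 79.2
```

```bash
python3 -m jog '[[5,-1,-25,0],[10,-2,-45,0],[10,-2,-53,0],[10,-2,-55,0],[10,-3,-58,0],[9.5,-5,-61,0],[9,-7.5,-65,0],[9,-7.5,-65,0]]';python3 -m jog '[[0,-2.2,-4,0],[-0.5,-3.8,-8.4,0],[-0.5,-4.6,-13,0],[-0.5,-5,-17.4,0],[-0.5,-4.7,-22,0],[0,-3.8,-26.4,0],[0,-3.8,-26.4,0],[0,-3.8,-26.4,0]]'
```

```text
time: 12.65
position: [0.5401, 0.04, 0.0957]
tool_rot: [0.195, 3.135, -0.003]
ft_force: [-0.1, -4.8, 3.8]
grip_width: 0.007
time: 13.65
position: [0.5397, 0.0386, 0.0691]
tool_rot: [-0.192, -3.136, -0.001]
ft_force: [-0.9, -2.3, 1.4]
grip_width: 0.006
```

```bash
python3 -m jog '[[0,0,30,0],[0,0,58,0],[2,16,58,0],[4,32,56,0],[4,32,50,0],[4,32,47.5,0],[3.5,29,47,0],[3.3,26,46.2,0]]'; python3 -c "
from tab import *
tab(60,150,17,0)"
python3 - <<'E'
from h import *
for n in('scene','side'): snap(n,n+'5.png')
a=cv2.imread('pics/scene5.png')[140:270,320:480];b=cv2.imread('pics/side5.png')[150:280,205:365]
cv2.imwrite('pics/c6.png',np.vstack([cv2.resize(a,None,fx=2.3,fy=2.3,interpolation=2),cv2.resize(b,None,fx=2.3,fy=2.3,interpolation=2)]))
E
```

```text
time: 14.65
position: [0.5432, 0.0633, 0.1152]
tool_rot: [0.194, 3.135, -0.0]
ft_force: [0.2, 0.1, 0.4]
grip_width: 0.006
th 60 rise 6.3  world x 542.8 y 70.2 z 116.3
th 66 rise 6.9  world x 542.4 y 66.7 z 115.5
th 71 rise 7.5  world x 542.0 y 63.3 z 114.3
th 77 rise 8.1  world x 541.6 y 60.1 z 112.8
th 82 rise 8.6  world x 541.2 y 57.0 z 111.0
th 88 rise 9.2  world x 540.9 y 54.2 z 108.8
th 94 rise 9.8  world x 540.6 y 51.6 z 106.5
th 99 rise 10.4  world x 540.3 y 49.3 z 103.8
th 105 rise 11.0  world x 540.1 y 47.3 z 101.0
th 111 rise 11.6  world x 539.8 y 45.6 z 98.0
th 116 rise 12.2  world x 539.7 y 44.3 z 94.8
th 122 rise 12.8  world x 539.6 y 43.3 z 91.5
th 128 rise 13.4  world x 539.5 y 42.6 z 88.1
th 133 rise 13.9  world x 539.4 y 42.3 z 84.7
th 139 rise 14.5  world x 539.4 y 42.4 z 81.3
th 144 rise 15.1  world x 539.5 y 42.8 z 77.9
th 150 rise 15.7  world x 539.6 y 43.6 z 74.5
```

View pics/c6.png

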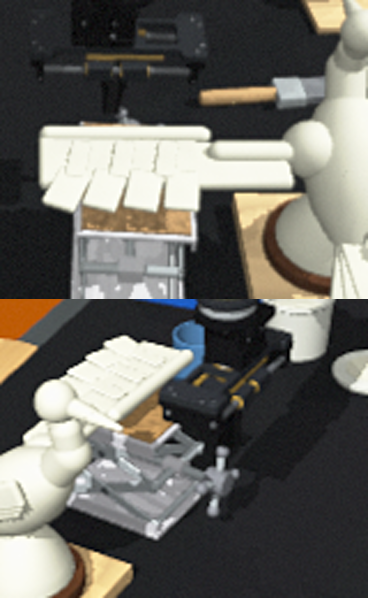

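```bash
python3 -m jog '[[0,0,6,0],[-0.5,8.7,6,0],[-0.5,8.7,1,0],[-1,5.4,0,0],[-1.3,2,-1,0],[-1.6,-1.3,-2.5,0],[-2,-4.3,-4.3,0],[-2.3,-7.1,-6.5,0]]'; python3 -m jog '[[-0.3,-2.6,-2.3,0],[-0.8,-6.9,-7.8,0],[-1,-8.6,-10.8,0],[-1.2,-9.9,-14,0],[-1.3,-10.9,-17.3,0],[-1.4,-11.9,-24.1,0],[-1.4,-11.4,-30.9,0],[-1.4,-10.6,-34.3,0]]'
python3 - <<'E'
from h import *
for n in('scene','side'): snap(n,n+'6.png')
a=cv2.imread('pics/scene6.png')[150:270,320:420];b=cv2.imread('pics/side6.png')[170:270,225:325]
a=cv2.resize(a,None,fx=4,fy=4,interpolation=2);b=cv2.resize(b,None,fx=4,fy=4,interpolation=2)
c=np.zeros((480,800,3),np.uint8);c[:,:400]=a;c[:400,400:]=b
cv2.imwrite('pics/c7.png',c)
print(get_state()['ft_force'])
E
```

```text
time: 15.75
position: [0.5402, 0.0562, 0.1087]
tool_rot: [-0.193, -3.135, 0.001]
ft_force: [-2.6, -0.9, 3.9]
grip_width: 0.003
time: 16.75
position: [0.5396, 0.0459, 0.0742]
tool_rot: [0.194, 3.135, 0.0]
ft_force: [-0.3, -2.0, 1.3]
grip_width: 0.005
[-0.00738363  0.34562708  0.75652506]
```

View pics/c7.png

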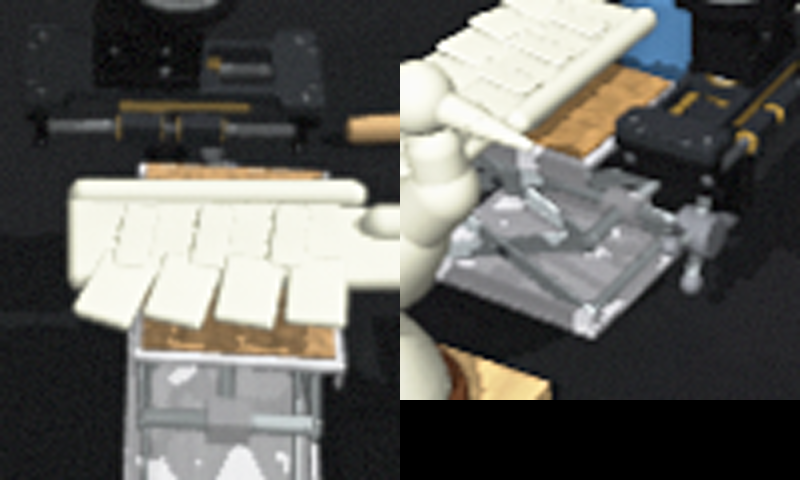

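Run:
```python
from h import *
np.set_printoptions(precision=4,suppress=True)
A,B=load('scene6.png'),load('side6.png')
for z in(.145,.150,.155): print(z,onz(A,353.75,238,z),onz(A,405.75,239.3,z))
```

```text
0.145 [ 0.743  -0.0056  0.145 ] [0.7573 0.112  0.145 ]
0.15 [ 0.7471 -0.0064  0.15  ] [0.7613 0.1105 0.15  ]
0.155 [ 0.7512 -0.0071  0.155 ] [0.7653 0.1089 0.155 ]
```

```bash
python3 -m jog '[[0,0,30,0],[0,0,56,0],[1.5,14,56,0],[3,26.6,55,0],[3,26.6,50,0],[3,26.6,47.5,0],[3,26.6,46.6,0],[3,26.6,46.6,0]]'
cat > fm.py <<'E'
import numpy as np,sys
th=np.radians(float(sys.argv[1]));F=float(sys.argv[2]),float(sys.argv[3])
phi=(np.pi/4-th+np.radians(16))%(np.pi/2)-np.radians(16)
y,z=-38*np.cos(phi),38*np.sin(phi)+7.5
print('ball N',(-(y*F[1]-z*F[0]))/38)
E
python3 -c "
from tab import *
tab(150.1,240,13,-2)"
```

```text
time: 17.85
position: [0.5418, 0.073, 0.1211]
tool_rot: [-0.193, -3.135, -0.0]
ft_force: [-1.9, 0.5, 2.7]
grip_width: 0.008
th 150 rise 15.7  world x 543.1 y 72.2 z 121.0
th 158 rise 16.5  world x 542.5 y 67.5 z 119.8
th 165 rise 17.3  world x 542.0 y 63.1 z 118.0
th 173 rise 18.1  world x 541.5 y 59.0 z 115.7
th 180 rise 18.9  world x 541.0 y 55.3 z 112.8
th 188 rise 19.6  world x 540.6 y 52.0 z 109.4
th 195 rise 20.4  world x 540.3 y 49.3 z 105.7
th 203 rise 21.2  world x 540.0 y 47.1 z 101.6
th 210 rise 22.0  world x 539.8 y 45.5 z 97.3
th 218 rise 22.8  world x 539.7 y 44.6 z 92.8
th 225 rise 23.6  world x 539.7 y 44.3 z 88.3
th 233 rise 24.3  world x 539.7 y 44.6 z 83.7
th 240 rise 25.1  world x 539.8 y 45.5 z 79.2
```

```bash
python3 -m jog '[[-0.1,-0.6,-0.1,0],[-0.1,-1.2,-0.2,0],[-0.2,-1.8,-0.3,0],[-0.3,-2.4,-0.5,0],[-0.4,-3,-0.7,0],[-0.4,-3.6,-0.9,0],[-0.5,-4.2,-1.1,0],[-0.6,-4.7,-1.3,0]]'; python3 -m jog '[[-0.1,-0.6,-0.2,0],[-0.1,-1.1,-0.4,0],[-0.2,-1.7,-0.6,0],[-0.2,-2.2,-0.8,0],[-0.3,-2.8,-1,0],[-0.4,-3.3,-1.3,0],[-0.4,-3.8,-1.5,0],[-0.5,-4.4,-1.8,0]]'
```

```text
time: 18.85
position: [0.5419, 0.0681, 0.12]
tool_rot: [0.193, 3.135, -0.0]
ft_force: [-0.0, 1.5, 2.9]
grip_width: 0.004
time: 19.85
position: [0.5412, 0.0637, 0.1181]
tool_rot: [0.193, 3.136, -0.0]
ft_force: [-0.6, -0.8, 4.1]
grip_width: 0.004
```

```bash
python3 -m jog '[[-0.1,-0.5,-0.3,0],[-0.1,-1,-0.6,0],[-0.2,-1.6,-0.8,0],[-0.2,-2.1,-1.1,0],[-0.3,-2.6,-1.4,0],[-0.4,-3.1,-1.7,0],[-0.4,-3.6,-2,0],[-0.5,-4.1,-2.3,0]]'; python3 fm.py 173 0 0
```

```text
time: 20.85
position: [0.5405, 0.0593, 0.1158]
tool_rot: [-0.193, -3.135, 0.001]
ft_force: [0.2, -1.5, 5.9]
grip_width: 0.004
ball N 0.0
```

```bash
python3 -m jog '[[-0.1,-0.5,-0.3,0],[-0.1,-1,-0.7,0],[-0.2,-1.4,-1,0],[-0.2,-1.9,-1.4,0],[-0.3,-2.4,-1.8,0],[-0.4,-2.8,-2.1,0],[-0.4,-3.3,-2.5,0],[-0.5,-3.7,-2.9,0]]'
```

```text
time: 21.85
position: [0.5398, 0.055, 0.1128]
tool_rot: [-0.194, -3.135, 0.002]
ft_force: [-0.8, -1.5, 5.8]
grip_width: -0.003
```

```bash
python3 -m jog '[[0,-0.2,-0.2,0],[-0.1,-0.5,-0.4,0],[-0.1,-0.7,-0.6,0],[-0.1,-0.9,-0.9,0],[-0.2,-1.1,-1.1,0],[-0.2,-1.3,-1.3,0],[-0.2,-1.5,-1.5,0],[-0.2,-1.7,-1.7,0]]'
python3 - <<'E'
from h import *
for i in range(3):
    d=snap('side','side7.png'); print(get_state()['ft_force'])
snap('scene','scene7.png')
a=cv2.imread('pics/scene7.png')[150:270,320:420];b=cv2.imread('pics/side7.png')[170:270,225:325]
a=cv2.resize(a,None,fx=4,fy=4,interpolation=2);b=cv2.resize(b,None,fx=4,fy=4,interpolation=2)
c=np.zeros((480,800,3),np.uint8);c[:,:400]=a;c[:400,400:]=b
cv2.imwrite('pics/c8.png',c)
E
```

```text
time: 22.85
position: [0.5395, 0.0529, 0.111]
tool_rot: [-0.194, -3.134, 0.003]
ft_force: [-1.3, -2.8, 6.0]
grip_width: 0.004
[-2.28804066 -3.49722417  5.80977082]
[-1.91128475 -2.49890595  5.68234882]
[-1.02284603 -2.77556293  5.13965072]
```

View pics/c8.png

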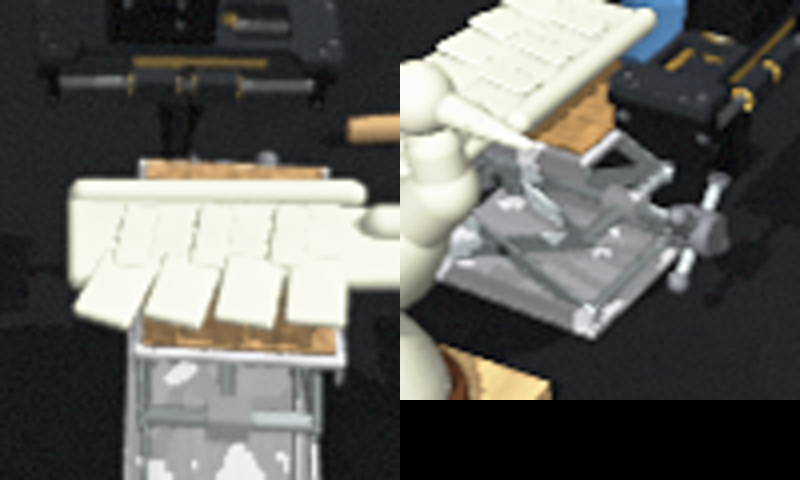

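```bash
python3 -m jog '[[0,0.2,-0.6,0],[0,0,-1.3,0],[0,-0.3,-1.9,0],[0,-0.7,-2.6,0],[0,-1.1,-3.2,0],[0,-1.5,-3.8,0],[0,-1.9,-4.4,0],[0,-2.3,-5,0]]'
```

```text
time: 24.05
position: [0.5389, 0.0487, 0.1059]
tool_rot: [-0.196, -3.133, 0.008]
ft_force: [-3.8, -6.1, 7.8]
grip_width: 0.003
```

```bash
python3 -m jog '[[-0.7,-1.5,-0.1,0],[-1.3,-3,-0.2,0],[-1.3,-3.4,-0.7,0],[-1.3,-3.8,-1.2,0],[-1.3,-4.2,-1.7,0],[-1.3,-4.6,-2.2,0],[-1.3,-5,-2.7,0],[-1.3,-5.4,-3.2,0]]'
```

```text
time: 25.05
position: [0.5385, 0.0461, 0.1028]
tool_rot: [-0.193, -3.135, 0.001]
ft_force: [-1.2, -4.1, 5.7]
grip_width: 0.007
```

```bash
python3 -m jog '[[0,-1,-0.5,0],[0,-1.8,-1,0],[0,-2.2,-1.5,0],[0,-2.6,-2,0],[0,-3,-2.5,0],[0,-3.4,-3,0],[0,-3.7,-3.5,0],[0,-4,-4,0]]'
```

```text
time: 26.05
position: [0.5387, 0.043, 0.0989]
tool_rot: [0.192, 3.136, 0.001]
ft_force: [0.4, -1.5, 3.3]
grip_width: 0.007
```

```bash
python3 -m jog '[[0,-0.4,-0.5,0],[0,-0.7,-1,0],[0,-1,-1.5,0],[0,-1.3,-2,0],[0,-1.5,-2.5,0],[0,-1.7,-3,0],[0,-1.9,-3.5,0],[0,-2.1,-4,0]]'
```

```text
time: 27.05
position: [0.5386, 0.0406, 0.0949]
tool_rot: [-0.193, -3.136, -0.0]
ft_force: [-0.7, 0.5, 1.0]
grip_width: 0.008
```

```bash
python3 -m jog '[[0,0,-0.6,0],[0,0,-1.1,0],[0,0,-1.7,0],[0,0,-2.3,0],[0,0,-2.9,0],[0,0,-3.4,0],[0,0,-4,0],[0,0,-4.6,0]]'
```

```text
time: 28.05
position: [0.5385, 0.0399, 0.0903]
tool_rot: [-0.193, -3.135, 0.001]
ft_force: [-2.9, -3.4, 2.8]
grip_width: 0.004
```

```bash
python3 -m jog '[[0,-0.3,-0.6,0],[0,-0.6,-1.1,0],[0,-0.8,-1.7,0],[0,-0.8,-2.3,0],[0,-0.8,-2.9,0],[0,-0.8,-3.4,0],[0,-0.8,-4,0],[0,-0.8,-4.6,0]]'
```

```text
time: 29.05
position: [0.5385, 0.0392, 0.0856]
tool_rot: [-0.193, -3.135, 0.001]
ft_force: [-2.8, -4.5, 2.2]
grip_width: 0.004
```

```bash
python3 -m jog '[[-0.3,-0.4,-0.6,0],[-0.6,-0.8,-1.1,0],[-0.6,-0.8,-1.7,0],[-0.6,-0.8,-2.3,0],[-0.6,-0.8,-2.9,0],[-0.6,-0.8,-3.4,0],[-0.6,-0.8,-4,0],[-0.6,-0.8,-4.6,0]]'; python3 -c "
from tab import *
tab(240.1,330,13,-2)"
```

```text
time: 30.05
position: [0.5382, 0.0388, 0.0812]
tool_rot: [0.193, 3.135, 0.0]
ft_force: [-0.8, -4.8, 3.0]
grip_width: 0.006
th 240 rise 25.1  world x 543.1 y 72.2 z 125.8
th 248 rise 25.9  world x 542.5 y 67.5 z 124.5
th 255 rise 26.7  world x 542.0 y 63.1 z 122.7
th 263 rise 27.5  world x 541.5 y 59.0 z 120.4
th 270 rise 28.3  world x 541.0 y 55.3 z 117.5
th 278 rise 29.1  world x 540.6 y 52.0 z 114.1
th 285 rise 29.9  world x 540.3 y 49.3 z 110.4
th 293 rise 30.6  world x 540.0 y 47.1 z 106.3
th 300 rise 31.4  world x 539.8 y 45.5 z 102.0
th 308 rise 32.2  world x 539.7 y 44.6 z 97.5
th 315 rise 33.0  world x 539.7 y 44.3 z 93.0
th 323 rise 33.8  world x 539.7 y 44.6 z 88.4
th 330 rise 34.6  world x 539.8 y 45.5 z 83.9
```

```bash
python3 -m jog '[[0,-0.3,-0.4,0],[0,-0.6,-0.8,0],[0,-0.8,-1.2,0],[0,-0.8,-1.6,0],[0,-0.8,-2,0],[0,-0.8,-2.4,0],[0,-0.8,-2.8,0],[0,-0.8,-3.2,0]]'
```

```text
time: 31.05
position: [0.5382, 0.0384, 0.078]
tool_rot: [0.192, 3.135, 0.001]
ft_force: [-0.7, -2.5, 2.3]
grip_width: 0.009
```

```bash
python3 -m jog '[[0,0,-0.4,0],[0,0,-0.8,0],[0,0,-1.2,0],[0,0,-1.6,0],[0,0,-2,0],[0,0,-2.4,0],[0,0,-2.8,0],[0,0,-3.4,0]]'
```

```text
time: 32.05
position: [0.5382, 0.0383, 0.0746]
tool_rot: [0.193, 3.135, 0.0]
ft_force: [-0.5, -0.1, 2.7]
grip_width: 0.004
```

```bash
python3 -m jog '[[0,0,30,0],[0,0,57,0],[1,14,57,0],[2.5,30,57,0],[2.5,30,54,0],[2.5,30,52,0],[2.5,30,51,0],[2.5,30,50,0]]'
```

```text
time: 33.05
position: [0.5405, 0.0676, 0.1243]
tool_rot: [-0.194, -3.135, 0.0]
ft_force: [-0.5, -0.2, 0.4]
grip_width: 0.004
```

```bash
python3 -m jog '[[0,-0.4,-0.4,0],[0,-0.9,-0.6,0],[-0.1,-1.4,-0.8,0],[-0.1,-1.9,-1,0],[-0.2,-2.4,-1.2,0],[-0.2,-2.9,-1.4,0],[-0.2,-3.4,-1.7,0],[-0.3,-3.9,-2,0]]'
```

```text
time: 34.05
position: [0.5403, 0.0642, 0.1225]
tool_rot: [-0.193, -3.136, -0.0]
ft_force: [-0.3, 0.9, 0.3]
grip_width: 0.008
```

```bash
python3 -m jog '[[0,-0.5,-0.4,0],[-0.1,-1,-0.7,0],[-0.1,-1.5,-1,0],[-0.2,-2,-1.3,0],[-0.2,-2.5,-1.6,0],[-0.3,-3,-1.9,0],[-0.3,-3.5,-2.2,0],[-0.4,-4,-2.5,0]]'
```

```text
time: 35.05
position: [0.5399, 0.0602, 0.1201]
tool_rot: [0.193, 3.136, 0.0]
ft_force: [-1.0, 0.1, 0.9]
grip_width: 0.006
```

```bash
python3 -m jog '[[0,-0.1,-0.3,0],[0,-0.3,-0.6,0],[0,-0.5,-0.9,0],[-0.1,-0.7,-1.2,0],[-0.1,-1,-1.4,0],[-0.1,-1.2,-1.6,0],[-0.1,-1.4,-1.8,0],[-0.1,-1.6,-2,0]]'
```

```text
time: 36.05
position: [0.5398, 0.0586, 0.118]
tool_rot: [0.193, 3.136, 0.0]
ft_force: [0.5, 0.6, -0.1]
grip_width: 0.002
```

Run:
```python
from h import *
for n in('scene','side'): snap(n,n+'9.png')
a=cv2.imread('pics/scene9.png')[155:255,330:410];b=cv2.imread('pics/side9.png')[165:265,255:335]
o=cv2.imread('pics/side5.png')[165:265,255:335]
f=lambda i:cv2.resize(i,None,fx=5,fy=5,interpolation=2)
cv2.imwrite('pics/c9.png',np.hstack([f(a),f(b)]))
print(get_state()['ft_force'])
```

```text
[-0.28480271  0.62078877  0.33500655]
```

View pics/c9.png

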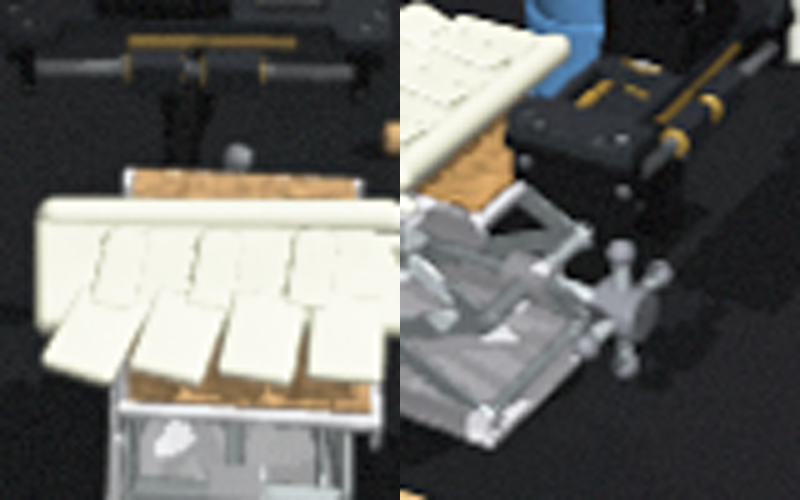

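Run:
```python
from h import *
np.set_printoptions(precision=1,suppress=True)
B=load('side9.png');A=load('scene9.png')
m=np.array([(622,250),(660,272),(627,362),(590,345)],float);m=np.c_[255+(m[:,0]-400)/5,165+m[:,1]/5]
def balls(t,hz=.069):
    out=[]
    for k in range(4):
        p=np.pi/4-t+k*np.pi/2; y=-.038*np.cos(p);out.append((.547+.12*y,.080+.993*y,hz+.003*t+.038*np.sin(p)))
    return out
for d in range(225,316,10):
    t=np.radians(d);P=np.array([proj(B,q) for q in balls(t)])
    e=P-P.mean(0);g=m-m.mean(0)
    print(d,sum(min(np.linalg.norm(e-x,axis=1)) for x in g)/4,P.mean(0)-m.mean(0))
t0=np.radians(270)
print([onz(A,330+238/5,155+155/5,z) for z in(.10,.12)])
```

```text
225 0.379294825816556 [ 1.1 -2. ]
235 2.106183741577203 [ 1.1 -2.2]
245 3.8846432617129634 [ 1.1 -2.3]
255 5.531609572876146 [ 1.1 -2.5]
265 5.8084036059860855 [ 1.1 -2.6]
275 5.724900064018663 [ 1.1 -2.8]
285 5.211868494561399 [ 1.1 -2.9]
295 3.430391761298037 [ 1.1 -3.1]
305 1.604412926042283 [ 1.1 -3.2]
315 0.38536707339795795 [ 1.1 -3.4]
[array([0.5, 0.1, 0.1]), array([0.6, 0.1, 0.1])]
```

Run:
```python
from h import *
np.set_printoptions(precision=4,suppress=True)
def ln(f):  # scene: front rim and rear cork edges near column
    im=cv2.imread('pics/'+f).astype(int); out=[]
    for c in(365,375,385,395):
        g=im[:,c].min(axis=1); v=[r for r in range(225,250) if g[r]>150]; out.append((v[:1],v[-1:]))
    return out
for f in('scene4.png','scene5.png','scene6.png','scene7.png','scene9.png'):
    im=cv2.imread('pics/'+f).astype(float)
    # subpixel: intensity-weighted row of bright rim
    o=[]
    for c in range(362,400,3):
        g=im[228:250,c].min(axis=1); w=np.clip(g-120,0,None)
        r=int(np.argmax(w)); lo=max(0,r-3);hi=r+4; o.append(228+(w[lo:hi]*np.arange(lo,hi)).sum()/max(w[lo:hi].sum(),1))
    v=np.median(o)
    A=load(f)
    from scipy.optimize import brentq
    z=brentq(lambda z:onz(A,380,v,z)[0]-.7585,.1,.2); print(f,round(v,2),'z %.4f'%z)
```

```text
scene4.png 228.93 z 0.1890
scene5.png 228.91 z 0.1891
scene6.png 228.94 z 0.1890
scene7.png 228.87 z 0.1892
scene9.png 229.16 z 0.1882
```

Run:
```python
import cv2
for f in(4,5,6,7,9):
    im=cv2.imread(f'pics/scene{f}.png').astype(int); 
    print(f,[int(im[r,364:400:2].min(axis=1).mean()) for r in range(229,250)])
```

```text
4 [208, 167, 121, 94, 88, 88, 88, 90, 87, 86, 86, 87, 92, 104, 208, 232, 175, 141, 146, 148, 151]
5 [208, 165, 116, 90, 84, 85, 84, 83, 82, 84, 90, 107, 172, 224, 193, 157, 148, 150, 152, 152, 152]
6 [208, 165, 114, 85, 78, 80, 81, 89, 97, 142, 211, 208, 170, 158, 159, 159, 157, 153, 151, 151, 152]
7 [208, 165, 114, 83, 78, 79, 89, 98, 132, 202, 212, 174, 160, 160, 159, 159, 156, 152, 152, 152, 154]
9 [202, 155, 104, 80, 78, 88, 100, 149, 216, 205, 166, 154, 159, 163, 162, 161, 157, 153, 152, 155, 156]
```

```bash
python3 -m jog '[[0,-2,-1,0],[0,-4,-2,0],[0,-4.2,-2.5,0],[0,-4.4,-2.9,0],[0,-4.8,-3.3,0],[0,-5.2,-3.7,0],[0,-5.6,-4.1,0],[0,-6,-4.5,0]]'
```

```text
time: 37.15
position: [0.5398, 0.0526, 0.1136]
tool_rot: [0.193, 3.136, 0.0]
ft_force: [0.1, -0.1, -0.6]
grip_width: 0.008
```

```bash
python3 -m jog '[[0,-0.2,-0.4,0],[0,-0.4,-0.8,0],[0,-0.6,-1.2,0],[0,-0.8,-1.6,0],[0,-1,-2,0],[0,-1.2,-2.4,0],[0,-1.4,-2.8,0],[0,-1.6,-3.2,0]]'
```

```text
time: 38.15
position: [0.5398, 0.051, 0.1104]
tool_rot: [0.193, 3.136, 0.0]
ft_force: [-0.1, -0.2, -0.5]
grip_width: 0.005
```

Run:
```python
from h import *
np.set_printoptions(precision=2,suppress=True)
B=load('side9.png')
print('pre bias',proj(B,(.547,.08,.069))-np.array([205+220/2.3,150+(481-299)/2.3]))
for d in(222,228,234): 
  t=np.radians(d)
  for k in range(4):
    p=np.pi/4-t+k*np.pi/2; y=-.038*np.cos(p);q=proj(B,(.547+.12*y,.080+.993*y,.069+.003*t+.038*np.sin(p)))
    print(d,np.round(np.degrees(p))%360,(q-[255-1.1,165-2.1-2.1+2.1-0])*5+[400,0])
print('tip',(proj(B,(.5398,.051,.1104))-[255-1.1+2.2,165-2.1])*5+[400,0])
# shift of jack in scene between 4 and 9: left/right rim edges
for f,r in((4,243),(6,239),(7,238),(9,237)):
    g=cv2.imread(f'pics/scene{f}.png')[r].min(axis=1).astype(int)
    print(f,'L',list(g[350:358]),'R',list(g[400:410]))
```

```text
pre bias [ 0.5 -1.2]
222 183.0 [601.86 347.  ]
222 273.0 [638.53 361.55]
222 3.0 [668.85 270.49]
222 93.0 [633.4  252.81]
228 177.0 [601.71 340.58]
228 267.0 [635.06 364.86]
228 357.0 [668.88 275.86]
228 87.0 [636.96 248.7 ]
234 171.0 [601.95 333.76]
234 261.0 [631.58 367.57]
234 351.0 [668.56 281.55]
234 81.0 [640.49 245.26]
tip [656.27 238.39]
4 L [np.int64(47), np.int64(139), np.int64(160), np.int64(154), np.int64(237), np.int64(241), np.int64(232), np.int64(232)] R [np.int64(131), np.int64(130), np.int64(135), np.int64(192), np.int64(237), np.int64(140), np.int64(47), np.int64(23), np.int64(19), np.int64(20)]
6 L [np.int64(14), np.int64(46), np.int64(138), np.int64(154), np.int64(173), np.int64(186), np.int64(188), np.int64(201)] R [np.int64(112), np.int64(118), np.int64(117), np.int64(136), np.int64(228), np.int64(206), np.int64(107), np.int64(39), np.int64(25), np.int64(29)]
7 L [np.int64(21), np.int64(55), np.int64(151), np.int64(155), np.int64(183), np.int64(203), np.int64(206), np.int64(213)] R [np.int64(112), np.int64(102), np.int64(101), np.int64(121), np.int64(227), np.int64(238), np.int64(130), np.int64(44), np.int64(28), np.int64(34)]
9 L [np.int64(15), np.int64(55), np.int64(156), np.int64(153), np.int64(170), np.int64(178), np.int64(180), np.int64(187)] R [np.int64(122), np.int64(125), np.int64(116), np.int64(127), np.int64(198), np.int64(234), np.int64(132), np.int64(42), np.int64(32), np.int64(33)]
```

```bash
python3 -m jog '[[-0.5,-5,-4,0],[-0.5,-8,-12,0],[-0.5,-8,-19,0],[-0.5,-8,-20,0],[-0.5,-8,-21,0],[-0.5,-8,-22,0],[-0.5,-8,-23,0],[-0.5,-8,-24,0]]'
```

```text
time: 39.15
position: [0.5393, 0.043, 0.0866]
tool_rot: [0.193, 3.135, -0.0]
ft_force: [-0.6, -0.9, 2.7]
grip_width: 0.003
```

```bash
python3 -m jog '[[0,0,-0.4,0],[0,-0.1,-0.8,0],[0,-0.2,-1.2,0],[0,-0.3,-1.6,0],[0,-0.4,-2,0],[0,-0.5,-2.4,0],[0,-0.6,-2.8,0],[0,-0.7,-3.2,0]]'
python3 - <<'E'
from h import *
f=[]
for i in range(4):
    get_image('side'); f.append(get_state()['ft_force'])
print(np.round(f,1))
E
```

```text
time: 40.15
position: [0.5393, 0.0425, 0.0832]
tool_rot: [0.193, 3.136, 0.0]
ft_force: [-1.8, 0.8, 2.5]
grip_width: 0.004
[[-1.7 -0.2  2.7]
 [-1.5 -0.2  3. ]
 [-1.6  0.7  2.7]
 [-1.   0.7  3.5]]
```

```bash
python3 -m jog '[[0,0,0.4,0],[0,0,0.8,0],[0,0,1.2,0],[0,0,1.6,0],[0,0,2,0],[0,0,2.4,0],[0,0,2.4,0],[0,0,2.4,0]]'
python3 - <<'E'
from h import *
f=[]
for i in range(3):
    get_image('side'); f.append(get_state()['ft_force'])
print(np.round(f,1))
E
```

```text
time: 41.35
position: [0.5393, 0.0423, 0.0856]
tool_rot: [0.193, 3.136, 0.0]
ft_force: [0.3, -0.3, 0.4]
grip_width: 0.004
[[ 0.4  0.5 -0.1]
 [-0.1  0.1  0.7]
 [-0.2  0.8  0.5]]
```

```bash
python3 -m jog '[[0,0,-0.2,0],[0,0,-0.4,0],[0,0,-0.6,0],[0,0,-0.8,0],[0,0,-0.9,0],[0,0,-1,0],[0,0,-1.1,0],[0,0,-1.2,0]]'
python3 - <<'E'
from h import *
f=[]
for i in range(3):
    get_image('side'); f.append(get_state()['ft_force'])
print(np.round(f,1))
E
```

```text
time: 42.5
position: [0.5393, 0.0423, 0.0844]
tool_rot: [0.193, 3.136, 0.0]
ft_force: [-0.6, -0.3, 2.6]
grip_width: 0.004
[[-1.   0.1  2.5]
 [-0.4  0.5  2.7]
 [-0.1 -0.1  2.8]]
```

```bash
python3 -m jog '[[0,0,0.5,0],[0,0,1.2,0],[0,0,2.5,0],[0,-1,6,0],[0,-2,20,0],[-3,-3,50,0],[-35,-3,75,0],[-75,-3,80,0]]'
python3 - <<'E'
from h import *
print(get_state()['ft_force'])
for n in('scene','side'): snap(n,n+'10.png')
# rim row
for f in(7,9,10):
    im=cv2.imread(f'pics/scene{f}.png').astype(int)
    g=im[:,364:400:2].min(axis=2).mean(axis=1); r=235+int(np.argmax(g[235:244]));w=np.clip(g[r-1:r+2]-150,0,None)
    print(f,'rim row',(w*np.arange(r-1,r+2)).sum()/w.sum())
# balls: bright compact blobs, compare side9 vs side10 patch by predicted-ball brightness
for f in('side6','side7','side9','side10'):
    B=load(f+'.png');g=cv2.imread(f'pics/{f}.png').max(axis=2).astype(np.float32);g=cv2.GaussianBlur(g,(0,0),1)
    best=[]
    for d in range(130,260,3):
        t=np.radians(d);s=-1e9
        for du in np.arange(-2,1,.5):
            for dv in np.arange(0,4,.5):
                P=[]
                for k in range(4):
                    p=np.pi/4-t+k*np.pi/2;y=-.038*np.cos(p);P.append(proj(B,(.547+.12*y,.080+.993*y,.069+.003*t+.038*np.sin(p)))+[du,dv])
                P=np.float32(P)[None]
                s=max(s,cv2.remap(g,P[...,0],P[...,1],1).min())
        best.append((round(float(s)),d))
    print(f,sorted(best)[::-1][:6])
E
```

```text
time: 43.65
position: [0.4653, 0.0403, 0.1667]
tool_rot: [0.191, 3.132, 0.002]
ft_force: [-1.3, -0.6, 0.9]
grip_width: 0.006
[-1.26064854 -0.58180025  0.9255269 ]
7 rim row 238.80397614314117
9 rim row 237.45793542519326
10 rim row 237.4528725314183
side6 [(66, 154), (66, 148), (65, 244), (65, 241), (65, 238), (65, 151)]
side7 [(83, 187), (83, 184), (83, 181), (83, 178), (83, 175), (83, 172)]
side9 [(129, 133), (128, 226), (128, 223), (128, 136), (122, 220), (121, 130)]
side10 [(126, 223), (126, 133), (125, 136), (124, 226), (120, 220), (120, 130)]
```

Run:
```python
from h import *
a,b=[cv2.GaussianBlur(cv2.imread(f'pics/scene{i}.png'),(0,0),1).astype(int) for i in('0','10')]
d=abs(a-b).max(axis=2)
for n,(x0,x1,y0,y1) in dict(wing=(338,410,196,226),bird=(415,500,140,280),mug=(235,290,230,280),tub=(175,246,192,258),brush=(405,460,170,190)).items():
    r=d[y0:y1,x0:x1];print(n,'changed px',int((r>40).sum()),r.size)
P=[onz(load('scene10.png'),u,v,.135+.0235) for u,v in((354.6,237.5),(405.7,238.6))];print('front rim',P,'centre~',(P[0]+P[1])/2-np.array([.0794,-.0098,0]))
close_job()
```

```text
wing changed px 0 2160
bird changed px 0 11900
mug changed px 0 2750
tub changed px 488 4686
brush changed px 0 1100
front rim [array([ 0.75273953, -0.00556916,  0.1585    ]), array([0.7661031 , 0.10819832, 0.1585    ])] centre~ [0.68002131 0.06111458 0.1585    ]
the job is handed in; nothing more can be done
```

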